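# Open the microcentrifuge after a run

### The job

The spin has finished: open the microcentrifuge so that the tubes can be taken out. With the fingertips press down its blue release tab so that the sprung lid pops up, then push the lid gently up and back until it rests fully open on its stop and stays there by itself. Only press and push: do not pinch or force the tab or the lid, do not throw the lid back, keep out of the rotor, and leave the jars, the tube rack and the tip box where they stand.

Things in the scene. Friction and masses are not known exactly. Their poses are not given: they have to be found in the camera images.
- centrifuge: compact benchtop microcentrifuge, fixed: stainless housing 190 mm wide (y), 260 mm deep (x), white deck 112 mm up, lid top 136 mm. Origin on the bench under the centre of the rotor bowl; +x from its front to its rear, where the hinge is (housing from x = -145 to +115 mm), z up. The front control panel slopes down from 100 mm high (x = -76 mm) to 75 mm (x = -145 mm)
- tab_press (a point): centre of the top face of the blue release tab, a flat paddle 40 mm deep (machine's x), 44 mm wide, in front of the lid, 112 mm above the bench, 115 mm ahead of the machine's origin. Its hook stands 20 mm behind this point (lid side), 20 mm higher. Pressed straight down here it frees the lid after about 5.5 mm, at 3 to 5 N; stop at about 9 mm. It springs back
- release_tab (a joint): angle of the release tab, rad: 0 at rest, lid released from about 0.16, stop at 0.26
- lid (a joint): angle of the lid, rad: about 0.01 latched; when freed, springs lift it within half a second to about 0.70, where it rests on two plungers; 1.57 is upright, the stop is at 1.85 (leaning back). Short of upright it falls back to 0.70, past about 1.65 it goes on to the stop by its own weight. 0.2 to 0.3 kg; 2 to 5 N at its front edge, along its swing, moves it
- lid_edge (a point): middle of the lid's front edge at its underside: lower front corner of the smooth black keeper ledge (30 mm wide, 8 mm thick, 12 mm ahead of the steel frame). Moves with the lid: shut 116 mm above the bench, sprung up about 235 mm, upright 306 mm; 184 mm ahead of and (shut) 6 mm below the hinge axis. Lid frame 180 mm wide, 22 mm thick, with a clear window
- lid_hinge (a point): middle of the lid's hinge axis (level, along the machine's y), 100 mm behind the machine's origin and 122 mm above the bench
- rotor: aluminium rotor, 104 mm across, with six capped tubes, in the bowl under the lid; its highest point is 103 mm above the bench, below the deck. Origin at its underside, 76 mm above the bench. Not to be touched
- jar_white: loose sample jar with white screw cap, 62 mm across, 64 mm high, origin at the centre of its underside; stays where it stands
- jar_blue: the same jar with a blue cap; stays where it stands
- tube_rack: loose orange rack with eight small tubes, 120 x 70 mm (its x, y), 48 mm high, origin at the centre of its underside; stays where it stands
- tip_box: loose grey pipette tip box with bluish cover, 122 x 86 mm (its x, y), 54 mm high, origin at the centre of its underside; stays where it stands

How it is judged:
By the outcome, as a careful person would: the job done as asked, in the order asked, and still so for the second after the job is handed in, with the robot touching nothing.
It also fails if it takes over 45 s, if anything falls off the work surface, if the arm or the gripper's body presses on something with over 40 N, if the wrist force passes 120 N, or if a joint passes its speed limit or range.

### The arm

A 6-joint arm with a two-finger parallel gripper is mounted at the origin on the work surface. World frame = base frame: x ahead of the robot, y to its left, z up, the work surface at z = 0. Lengths are in mm, angles in rad, forces in N, time in s.
With the tool pointing down it reaches from about 300 to 775 mm from the base axis. Payload 14.6 kg.
Tool frame: the origin (TCP) lies on the centre line of the jaws, within the pads' length; the fingertips stand 19 mm ahead of it and the grasp point (between the pads) is the TCP (bot.tip_reach is the distance from the TCP to the fingertips, in mm); z points along the fingers, y is the line along which they close (so a half turn about z gives the same grasp; the last joint's range is limited). The gripper opens to 85 mm and grips with 20 to 120 N. Pads are 22 mm wide; open, the fingers measure 114 mm over their backs; the gripper's body (76 mm by 85 mm) begins 54 mm behind the grasp point. The pads swing forward as they close: fully open they stand 13 mm farther back than shut.
Start: joints at [-1.181, 0.3, 1.521, -0, 1.321, -0.067], TCP at [242.585, -493.601, 211.781] pointing down, gripper open.
Joint ranges: [-3.03, 3.03], [-0.79, 2.21], [0.23, 2.52], [-1.04, 4.18], [0, 3.07], [-2.55, 2.55]. Speed limits (rad/s): [2.22, 2.22, 2.57, 3.14, 3.14, 3.14].

### API

Orientations are given as a unit quaternion [w, x, y, z].
In Python, from rig import bot gives the robot as it stands. Calls block until the motion is done:
- bot.move_to(position, orientation): joint-space move of the TCP to a pose.
- bot.servo_line(position, attitude=None, speed=150, until_force=None): straight line of the TCP; attitude=None keeps the orientation; speed is the mean speed in mm/s. With until_force (N) it stops when the force on the tool has changed by that much, and returns True; else False.
- bot.move_joints(angles): joint-space move.
- bot.move_gripper(opening, grip_force=None): finger opening in mm; grip_force is the grip in N (None keeps the last); returns when the fingers have stopped.
- bot.dwell(seconds).
- bot.ik(position, orientation): joint angles nearest the present ones, or None.
- bot.read_state(): the state.
- bot.read_camera(name): name is "scene" or "top" or "wrist"; returns a dict with "image" (420x560x3 uint8, blue, green, red), "depth" (420x560 float32, mm along the optical axis (not along the pixel's ray), 0 where there is no reading), "fovy" (degrees; the focal length in pixels is half the picture's height over the tangent of half this angle, whatever the lens; pixels are square), "cx", "cy" (the principal point, pixels), "eye" and "attitude" of the camera in the world; the wrist camera has in their place "mount" (4x4, takes a point from camera to tool coordinates, whose origin is the TCP and whose axes are the flange's). Camera axes: x right, y down, z forward; pixel columns grow to the right and rows downward; lengths in mm; the calibration is good to about 2 mm. A picture is of the moment at which its call begins: read the wrist's pose just before it.
A pose or a line that the arm cannot do raises bot.MotionError and nothing moves.
- bot.finish_job(): hands the job in; it is judged then, once.
The state is a dict: "clock": time; "joint_positions": joint angles; "qvel": joint speeds; "effort": joint torques, N m; "ee_pos": TCP position; "tool_rot": TCP orientation; "ft_force": force on the tool from outside, world axes, zero at the start; "moment": the same for the moment, N m; "grip_width": finger opening in mm; "grip_force": force on a finger pad.
Only numpy, scipy, OpenCV 4.12 (cv2) and the standard library are available. Lean on these libraries where they do the work, as an engineer would, in place of code of your own. Each camera call takes 0.05 s, during which the arm holds its last target. There are 200 camera calls.

## Working session

There is one attempt and no reset: what is moved stays moved. The work goes in short steps, each a Python script; the robot and the scene stay as the last script left them, time stands still between calls to the robot, and variables do not carry over. Pictures are saved under pics/ and viewed, at most 10 in all, crops included, and the job is handed in when it is done.

```bash
ls; mkdir -p pics; python3 - <<'E'
from rig import bot
import cv2,numpy as np
for n in("scene","top"):
    c=bot.read_camera(n); cv2.imwrite(f"pics/{n}0.png",c["image"]); np.savez(f"{n}0.npz",**c)
    print(n,c["fovy"],c["cx"],c["cy"],c["eye"],c["attitude"],(c["depth"]>0).mean())
print(bot.read_state())
E
```

```text
pics
scene 54.60419954691456 279.56349711300544 205.83049525792285 [1025.69849505 -506.82534948  745.73847112] [-0.3902577   0.85115149  0.32092207 -0.14229929] 0.9958971088435374
top 51.951641232991236 279.39778573939896 204.2982399255589 [ 470.73109516   51.0779828  1092.61096311] [ 0.04164902 -0.70261671  0.71003738 -0.02102471] 0.9955952380952381
{'clock': 0.1, 'joint_positions': array([-1.18061235e+00,  3.00421864e-01,  1.52153415e+00,  6.42688255e-06,
        1.32066535e+00, -6.65956608e-02]), 'qvel': array([ 3.09409616e-04, -1.34883163e-03, -5.25058032e-04, -1.50365613e-03,
       -1.90249393e-05, -1.03726654e-03]), 'effort': array([ 2.31558501e-03, -5.44370091e+01, -3.62367833e+01, -1.20443167e-05,
        3.00135565e-03,  1.20382910e-05]), 'ee_pos': array([ 242.4976899 , -493.40205695,  211.26817811]), 'tool_rot': array([-5.08137926e-04,  9.74032270e-01,  2.26408641e-01, -7.97844943e-05]), 'ft_force': array([0.1055806 , 0.45445703, 0.1312547 ]), 'moment': array([-0.02773286,  0.04797168, -0.01018991]), 'grip_force': 0.0, 'grip_width': 85.47815506571857}
```

View pics/top0.png

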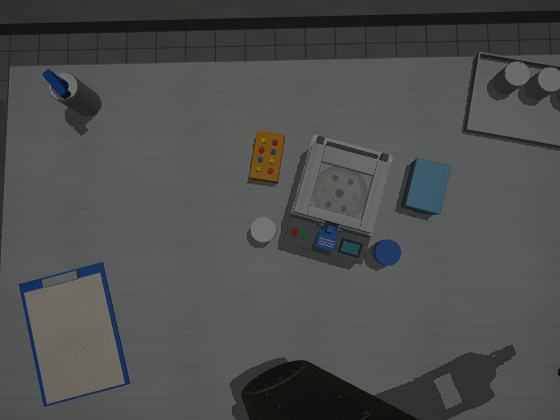

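View pics/scene0.png

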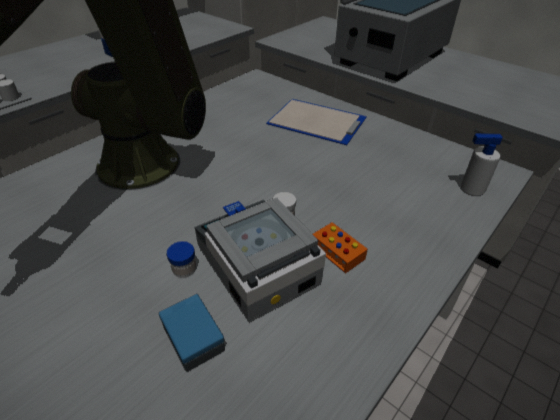

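The top view shows the centrifuge at about (342,195), with its front towards the robot and the blue tab at (327,238). The white jar is at (263,230), the blue jar at (388,252), the rack at (267,157) and the tip box at (427,186). The scene view agrees.

```bash
cat > h.py <<'E'
import numpy as np,cv2
from scipy.spatial.transform import Rotation as R
def rot(q): return R.from_quat([q[1],q[2],q[3],q[0]]).as_matrix()
def quat(M): q=R.from_matrix(M).as_quat(); return [q[3],q[0],q[1],q[2]]
def cloud(c,eye=None,A=None):
    h,w=c["depth"].shape; f=h/2/np.tan(np.radians(float(c["fovy"]))/2)
    u,v=np.meshgrid(np.arange(w),np.arange(h)); d=c["depth"].astype(float)
    P=np.stack([(u-c["cx"])/f*d,(v-c["cy"])/f*d,d],-1)
    A=rot(c["attitude"]) if A is None else A
    return P@A.T+(c["eye"] if eye is None else eye)
E
python3 - <<'E'
from h import *
c=dict(np.load("top0.npz")); P=cloud(c); im=c["image"]
hsv=cv2.cvtColor(im,cv2.COLOR_BGR2HSV)
print("bench z",P[300:340,200:240,2].mean())
m=(P[...,2]>60)&(P[...,2]<150); m[:, :280]=0; m[:,400:]=0; m[:125]=0; m[270:]=0
# lid top
for lo,hi in((128,142),(104,124),(60,150)):
    mm=((P[...,2]>lo)&(P[...,2]<hi)&m).astype(np.uint8)
    n,l,s,_=cv2.connectedComponentsWithStats(mm); k=1+s[1:,4].argmax()
    p=P[l==k]; r=cv2.minAreaRect(p[:,:2].astype(np.float32)); print(lo,hi,s[k],r,np.median(p[:,2])); print(cv2.boxPoints(r).round())
b=((hsv[...,0]>100)&(hsv[...,0]<125)&(hsv[...,1]>150)).astype(np.uint8)
n,l,s,ce=cv2.connectedComponentsWithStats(b)
for i in range(1,n):
    if s[i,4]>60:
        p=P[l==i]; print("blue",ce[i].round(),s[i,4],np.median(p,0).round(1),cv2.minAreaRect(p[:,:2].astype(np.float32)))
for u,v in((263,230),(388,252),(267,157),(427,186)): print(P[v,u].round(1))
cv2.imwrite("pics/crop.png",cv2.resize(im[120:280,230:460],None,fx=3.4,fy=3.4,interpolation=2))
E
```

```text
bench z 5.553568370301345
128 142 [ 294  137   97   97 5788] ((599.267578125, -63.25456237792969), (180.6104278564453, 183.84283447265625), 73.18037414550781) 134.44381363483262
[[ 485. -123.]
 [ 661. -176.]
 [ 713.   -3.]
 [ 537.   50.]]
104 124 [315 229  24  23 351] ((476.851806640625, -27.20394515991211), (43.933265686035156, 44.62124252319336), 73.64339447021484) 111.92072152563048
[[449. -42.]
 [492. -55.]
 [504. -12.]
 [462.   0.]]
60 150 [ 284  135  109  130 9377] ((569.7744750976562, -54.19554138183594), (191.74620056152344, 260.8646240234375), 73.92076110839844) 130.76958790933645
[[ 418. -110.]
 [ 669. -182.]
 [ 722.    2.]
 [ 471.   74.]]
blue [57. 83.] 347 [829.2 568.9 183.9] ((653.423583984375, 330.23187255859375), (666.5033569335938, 31.416645050048828), 54.09849166870117)
blue [327. 237.] 266 [484.7 -29.8 112.2] ((481.4334411621094, -28.28207778930664), (42.611412048339844, 52.1379508972168), 73.46363067626953)
blue [387. 252.] 515 [ 446.5 -172.3   63.8] ((447.4438781738281, -75.8403549194336), (254.28109741210938, 56.435447692871094), 89.43827056884766)
blue [ 74. 321.] 1294 [306.3 574.3   4.6] ((307.6029052734375, 371.2500305175781), (309.4899597167969, 700.3118896484375), 14.021337509155273)
[501.2 120.5  63.4]
[ 446.5 -174.2   64.3]
[682.5 111.   40.5]
[ 603.4 -274.9   52.8]
```

View pics/crop.png

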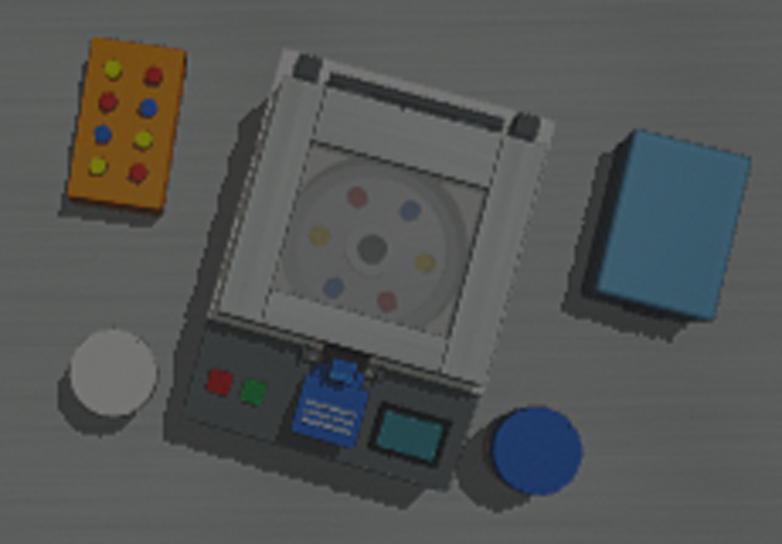

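The crop confirms the layout, and the given sizes match what I measured: housing 192×261 mm, tab 44×45 mm at z 112. That puts the machine origin at about (584, -58) with yaw about -0.28. Next I'll check that the press and push poses are reachable, then press the tab.

```bash
cat >> h.py <<'E'
yaw=-0.279; O=np.array([585.,-58.3,0]); 
mx=np.array([np.cos(yaw),np.sin(yaw),0]); my=np.array([-mx[1],mx[0],0]); mz=np.array([0,0,1.])
def W(x,z,y=0): return O+x*mx+y*my+z*mz
def tool(tilt):  # z axis tilted from down towards machine +x
    z=np.sin(tilt)*mx-np.cos(tilt)*mz; y=-my; x=np.cross(y,z); return np.column_stack([x,y,z])
def tcp(p,M,up,reach): # p: contact corner (up=+1 / -1 along tool x, 0 centre)
    return p-reach*M[:,2]-up*11*M[:,0]
def lidpt(th,r,o): return 100-r*np.cos(th)+o*np.sin(th), 122+r*np.sin(th)+o*np.cos(th)
E
python3 - <<'E'
from h import *
from rig import bot
print(bot.tip_reach)
M=tool(.2); print(bot.ik(tcp(W(-118,150),M,0,19),quat(M)))
for a in (60,70,80,90):
    M=tool(np.radians(a))
    for th in(.55,.7,1.2,1.72):
        x,z=lidpt(th,165,-8); q=bot.ik(tcp(W(x,z),M,1,19),quat(M)); print(a,th,None if q is None else np.round(q,2))
M=tool(.2)
bot.move_gripper(0,20)
bot.move_to(tcp(W(-118,165),M,0,bot.tip_reach),quat(M))
s=bot.read_state(); print(bot.tip_reach,s["clock"],s["ee_pos"],s["ft_force"],s["grip_width"])
for n in("scene","wrist"):
    c=bot.read_camera(n); cv2.imwrite(f"pics/{n}1.png",c["image"])
E
```

```text
19.0
[-0.1124362   0.05320791  1.93078549 -0.04020017  0.96067503  1.75714094]
60 0.55 [-0.04 -0.06  2.3   4.12  0.24 -2.42]
60 0.7 None
60 1.2 None
60 1.72 [-0.13  0.15  1.84 -0.91  0.17  2.55]
70 0.55 [-0.03  0.02  2.38  3.63  0.52 -1.91]
70 0.7 [-0.04 -0.01  2.33  3.67  0.45 -1.97]
70 1.2 [-0.08  0.02  2.15  3.8   0.3  -2.14]
70 1.72 [-0.12  0.18  1.94  3.82  0.24 -2.18]
80 0.55 [-0.02  0.16  2.42  3.48  0.86 -1.75]
80 0.7 [-0.03  0.11  2.38  3.49  0.78 -1.78]
80 1.2 [-0.08  0.1   2.21  3.5   0.59 -1.84]
80 1.72 [-0.12  0.24  2.    3.47  0.51 -1.83]
90 0.55 [-0.02  0.34  2.42  3.42  1.2  -1.67]
90 0.7 [-0.03  0.28  2.4   3.42  1.12 -1.69]
90 1.2 [-0.08  0.22  2.24  3.4   0.91 -1.73]
90 1.72 [-0.12  0.33  2.03  3.37  0.8  -1.73]
19.0 2.75 [468.05812682 -25.24604878 183.69077195] [ 0.29024712 -0.40605025  0.30832775] 0.17267004777792935
```

View pics/wrist1.png

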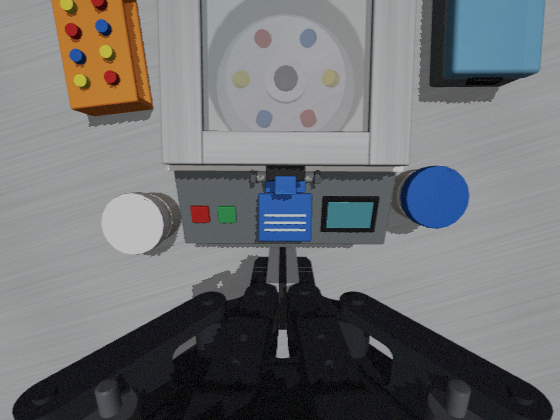

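The wrist view shows the fingers centred on the tab (column 284 against 285), and the lid edge lies level, so the yaw is right. Now I'll press.

```bash
python3 - <<'E'
from h import *
from rig import bot
M=tool(.2); q=quat(M)
bot.servo_line(tcp(W(-118,124),M,0,19),q,speed=60)
hit=bot.servo_line(tcp(W(-118,104),M,0,19),q,speed=12,until_force=1.5)
s=bot.read_state(); p=s["ee_pos"]; tip=p+19*rot(s["tool_rot"])[:,2]
print(hit,tip,s["ft_force"],s["clock"])
if hit:
    for k in range(1,6):
        h=bot.servo_line(p-np.array([0,0,2.*k]),q,speed=12,until_force=6)
        s=bot.read_state(); print(k,h,s["ee_pos"][2]-p[2],s["ft_force"])
        c=bot.read_camera("top"); P=cloud(c); z=np.nanmax(P[140:230,290:390,2]); print("maxz",z)
        if h: break
        if np.percentile(P[195:235,300:380,2],70)>165: break
cv2.imwrite("pics/top2.png",c["image"]); print(bot.read_state()["clock"])
c=bot.read_camera("scene"); cv2.imwrite("pics/scene2.png",c["image"])
E
```

```text
False [471.60237951 -25.8278802  104.07551753] [0.14413018 0.78712946 0.09225223] 5.5Traceback (most recent call last):
  File "<stdin>", line 15, in <module>
NameError: name 'c' is not defined
```

```bash
python3 - <<'E'
from h import *
from rig import bot
s=bot.read_state();print(s["ft_force"],s["ee_pos"],s["grip_width"])
a=bot.read_camera("scene"); b=bot.read_camera("wrist")
A=cv2.resize(a["image"][150:320,170:340],(590,590),interpolation=2)
cv2.imwrite("pics/s2.png",A); cv2.imwrite("pics/w2.png",b["image"])
E
```

```text
[0.14413018 0.78712946 0.09225223] [467.97112187 -24.78750793 122.69624774] -0.04543366792818771
```

View pics/s2.png

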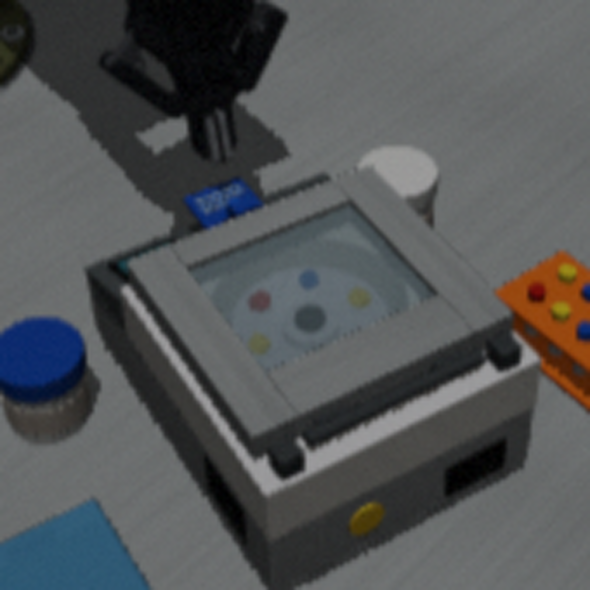

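View pics/w2.png

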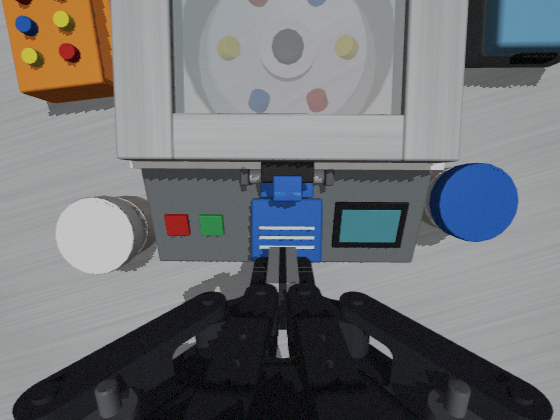

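The fingers show above the front part of the tab: the tip is at about (284,250) in the wrist view and (220,158) in the scene crop, with no contact. I'll measure the fingertip position from depth.

```bash
python3 - <<'E'
from h import *
from rig import bot
s=bot.read_state(); M=rot(s["tool_rot"]); p=s["ee_pos"]
a=bot.read_camera("scene"); b=bot.read_camera("wrist"); t=bot.read_camera("top")
T=b["mount"]; A=M@T[:3,:3]; e=p+M@T[:3,3]
Pb=cloud(b,e,A); Pa=cloud(a)
loc=lambda P:np.round(np.stack([(P-O)@mx,(P-O)@my,P[...,2]],-1),1)
print("wrist col 278/290 finger"); 
for r in range(236,300,6): print(r,loc(Pb[r,274]),loc(Pb[r,285]),loc(Pb[r,294]))
print("tab",loc(Pb[220,287]),loc(Pb[255,262]),"lid",loc(Pb[140,200]),loc(Pb[140,380]), "hook",loc(Pb[187,287]),"panel",loc(Pb[250,180]))
print("scene")
for r in range(184,206,2): print(r,[tuple(loc(Pa[r,c])) for c in (229,233,237)])
print("scene tab",loc(Pa[205,232]),"lidtop",loc(Pa[218,240]))
print("tool frame tip", (M.T@(Pb[252,276]-p)).round(1),(M.T@(Pb[252,292]-p)).round(1),T.round(2))
E
```

```text
wrist col 278/290 finger
236 [-117.9    6.4  111.9] [-117.8   -0.4  112.4] [-117.7   -5.9  112.6]
242 [-121.8    6.4  110.9] [-121.6   -0.4  111.9] [-121.9   -6.   110.8]
248 [-116.3    5.4  149.2] [-116.7   -0.   147.7] [-116.4   -4.5  148.6]
254 [-117.9    5.3  154.6] [-117.7    0.   155.4] [-117.7   -4.2  155.4]
260 [-118.7    5.1  162. ] [-1.189e+02  1.000e-01  1.615e+02] [-118.9   -4.   161.2]
266 [-120.3    5.   166.1] [-1.202e+02  1.000e-01  1.662e+02] [-119.9   -3.8  167.1]
272 [-121.1    4.8  171.8] [-120.8    0.2  172.6] [-121.2   -3.6  171.4]
278 [-121.7    4.7  177.6] [-122.1    0.2  176.3] [-122.    -3.4  176.7]
284 [-123.4    4.6  179.6] [-123.4    0.3  179.8] [-122.2   -3.2  182.9]
290 [-123.3    4.4  186.3] [-125.9    0.3  179.5] [-123.3   -3.   186.2]
296 [-123.8    4.3  190.7] [-80.5   1.5 295.9] [-123.6   -2.9  191.2]
tab [-108.    -1.6  110.8] [-130.1   14.   110.8] lid [-62.2  44.4 134.9] [-62.3 -49.2 136.7] hook [-86.9  -1.2 130.2] panel [-135.2   76.3   78.2]
scene
184 [(np.float64(-120.3), np.float64(-7.9), np.float64(182.0)), (np.float64(-121.5), np.float64(2
[... 1431 characters left out ...]
at64(64.8), np.float64(0.2)), (np.float64(-257.0), np.float64(74.1), np.float64(0.8))]
202 [(np.float64(-261.4), np.float64(50.9), np.float64(0.8)), (np.float64(-256.1), np.float64(60.7), np.float64(0.1)), (np.float64(-129.4), np.float64(12.7), np.float64(113.0))]
204 [(np.float64(-130.5), np.float64(-8.0), np.float64(115.4)), (np.float64(-128.0), np.float64(1.2), np.float64(113.0)), (np.float64(-123.0), np.float64(9.3), np.float64(112.9))]
scene tab [-125.2   -2.9  113.7] lidtop [-49.6 -21.1 139.6]
tool frame tip [ 10.3  -4.3 -28.8] [ 10.6   3.4 -29.4] [[   0.     -0.96   -0.3    74.81]
 [   1.      0.      0.     -1.42]
 [  -0.     -0.3     0.96 -161.55]
 [   0.      0.      0.      1.  ]]
```

Both cameras agree that the closed fingertips are at z≈147, but the state implies 104. The wrist camera also places the tab at z=111, so the arm pose itself is right. The tips must really be about 25 mm *behind* the TCP, not 19 mm ahead as specified. I'll use the measured reach of -25 mm and let the touch on the tab (z=112) check it.

```bash
echo 'RE=-25.' >> h.py; python3 - <<'E'
from h import *
from rig import bot
for a in (70,80,90):
    M=tool(np.radians(a)); print(a,[None if q is None else np.round(q,2) for q in (bot.ik(tcp(W(*lidpt(th,165,-8)),M,1,RE),quat(M)) for th in(.55,.7,1.2,1.75))])
M=tool(.2); q=quat(M)
bot.servo_line(tcp(W(-118,122),M,0,RE),q,speed=60)
hit=bot.servo_line(tcp(W(-118,106),M,0,RE),q,speed=12,until_force=1.5)
s=bot.read_state(); p=s["ee_pos"]; tip=p+RE*rot(s["tool_rot"])[:,2]
print(hit,tip,tip[2]-11*np.sin(.2),s["ft_force"],s["clock"])
c=bot.read_camera("top")
if hit:
    for k in range(1,6):
        h=bot.servo_line(p-np.array([0,0,2.*k]),q,speed=12,until_force=6)
        s=bot.read_state(); print(k,h,s["ee_pos"][2]-p[2],s["ft_force"])
        c=bot.read_camera("top"); P=cloud(c); z=np.percentile(P[150:215,305:380,2],90); print("z90",z)
        if h or z>160: break
cv2.imwrite("pics/top2.png",c["image"]); print(bot.read_state()["clock"])
c=bot.read_camera("scene"); cv2.imwrite("pics/scene2.png",c["image"])
E
```

```text
70 [array([-0.06,  0.15,  2.29,  3.54,  0.55, -1.84]), array([-0.07,  0.12,  2.25,  3.58,  0.48, -1.89]), array([-0.1 ,  0.14,  2.07,  3.69,  0.32, -2.03]), array([-0.14,  0.29,  1.83,  3.74,  0.24, -2.1 ])]
80 [array([-0.05,  0.25,  2.32,  3.44,  0.85, -1.73]), array([-0.06,  0.21,  2.29,  3.45,  0.77, -1.75]), array([-0.1 ,  0.2 ,  2.11,  3.46,  0.59, -1.81]), array([-0.13,  0.34,  1.88,  3.45,  0.5 , -1.82])]
90 [array([-0.05,  0.39,  2.32,  3.39,  1.15, -1.67]), array([-0.06,  0.34,  2.29,  3.39,  1.07, -1.69]), array([-0.1 ,  0.29,  2.13,  3.38,  0.87, -1.72]), array([-0.13,  0.42,  1.9 ,  3.36,  0.76, -1.73])]
True [471.36545844 -25.76049108 117.56892956] 115.38356692410103 [ 0.2478457  -0.64624007  0.41702283] 6.925
1 False -2.1322496980726555 [-0.57970349  0.25273779  1.75071351]
z90 137.33521338618132
2 False -4.094706757595134 [-1.92150081  0.88834427  1.92918854]
z90 137.25305829728202
3 False -6.052970467596069 [-2.56235283  0.59749983  1.85330415]
z90 190.95404167508835
8.0833
```

View pics/scene2.png

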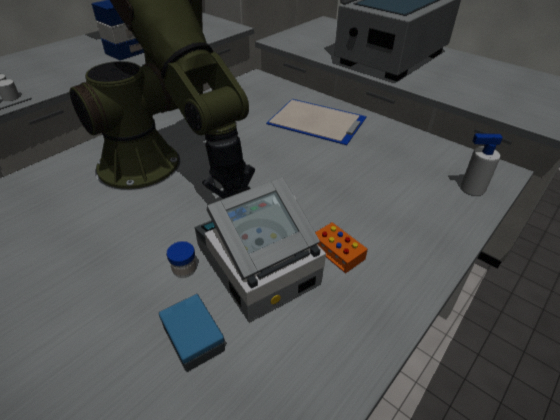

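The lid popped up (z90 191 mm, scene view shows it ajar at about (260,225)). Next: retract, reconfigure the wrist away from the machine, and measure the lid angle before pushing.

```bash
python3 - <<'E'
from h import *
from rig import bot
M=tool(.2); q=quat(M)
p=bot.read_state()["ee_pos"]
bot.servo_line(p+12*mz-3*mx,q,speed=60)
bot.servo_line(tcp(W(-200,220),M,0,RE),q,speed=200)
bot.servo_line(tcp(W(-200,300),M,0,RE),q,speed=250)
j1=np.array(bot.read_state()["joint_positions"])
M2=tool(np.radians(85)); q2=quat(M2)
j2=np.array(bot.ik(tcp(W(-140,300),M2,0,RE),q2)); print(j1.round(2),j2.round(2))
a=j2.copy(); a[3]=j1[3]; a[4]=.3; a[5]=j1[5]
b=j2.copy(); b[4]=.3
for k in(a,b,j2): bot.move_joints(k)
c=bot.read_camera("top"); P=cloud(c)
X=(P-O)@mx; Y=(P-O)@my; m=(abs(Y)<85)&(abs(Y)>70)&(P[...,2]>140)&(X>-60)&(X<90)
k=np.polyfit(X[m],P[...,2][m],1); print("lid angle",np.arctan(-k[0]),m.sum())
mm=(abs(Y)<85)&(abs(Y)>50)&(P[...,2]>140)&(X>-60)&(X<110); i=P[...,2][mm].argmax(); print("top front", X[mm][i],Y[mm][i],P[...,2][mm][i])
s=bot.read_state(); print(s["clock"],s["ee_pos"],s["ft_force"])
cv2.imwrite("pics/top3.png",c["image"])
c=bot.read_camera("scene"); cv2.imwrite("pics/scene3.png",c["image"])
E
```

```text
[-0.08 -0.22  1.93 -0.04  1.24  1.78] [ 0.04 -0.24  2.49  3.68  0.66 -1.98]
lid angle 0.6448073579697867 766
top front -23.681789932266504 71.10988539591787 245.51915345958093
14.2667 [474.30360663 -26.13173623 296.6422397 ] [ 0.13933919 -0.30012    -0.01892765]
```

View pics/scene3.png

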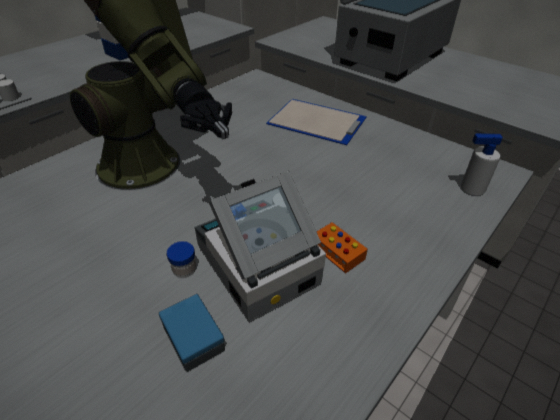

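The lid rests at about 0.7 rad and the gripper points forward in front of it. Now the slow push along the swing.

```bash
python3 - <<'E'
from h import *
from rig import bot
M=tool(np.radians(85)); q=quat(M)
def pose(th): return tcp(W(*lidpt(th,165,-8)),M,1,RE)
x,z=lidpt(.58,165,-8)
bot.servo_line(tcp(W(-135,z),M,1,RE),q,speed=150)
print(bot.servo_line(tcp(W(x,z),M,1,RE),q,speed=80,until_force=6), bot.read_state()["ft_force"])
for th in np.append(np.arange(.7,1.6,.1),[1.6,1.65,1.70,1.74]):
    h=bot.servo_line(pose(th),q,speed=45 if th<1.5 else 25,until_force=12)
    s=bot.read_state(); print(round(th,2),h,s["ft_force"].round(1),round(s["clock"],2))
    if h: break
c=bot.read_camera("scene"); cv2.imwrite("pics/scene4.png",c["image"])
E
```

```text
Traceback (most recent call last):
rig.MotionError: the arm cannot follow that straight line within its joint ranges
```

```bash
python3 - <<'E'
from h import *
from rig import bot
x,z=lidpt(.58,165,-8); print(x,z)
for a in(75,80,85):
  M=tool(np.radians(a))
  for xx in (-110,-95,-80,-70,-60,x): 
    q=bot.ik(tcp(W(xx,z),M,1,RE),quat(M)); print(a,xx,None if q is None else np.round(q,2))
E
```

```text
-42.40052873034084 205.73224837133765
75 -110 [-0.    0.06  2.46  3.56  0.72 -1.82]
75 -95 [-0.02  0.09  2.42  3.54  0.71 -1.81]
75 -80 [-0.03  0.12  2.39  3.52  0.7  -1.8 ]
75 -70 [-0.04  0.14  2.37  3.51  0.7  -1.79]
75 -60 [-0.05  0.16  2.34  3.5   0.69 -1.79]
75 -42.40052873034084 [-0.06  0.19  2.3   3.48  0.68 -1.78]
80 -110 [ 0.    0.13  2.47  3.5   0.88 -1.76]
80 -95 [-0.01  0.16  2.44  3.49  0.87 -1.75]
80 -80 [-0.03  0.18  2.4   3.47  0.86 -1.75]
80 -70 [-0.04  0.2   2.38  3.46  0.86 -1.74]
80 -60 [-0.04  0.22  2.36  3.45  0.85 -1.74]
80 -42.40052873034084 [-0.06  0.24  2.32  3.44  0.83 -1.74]
85 -110 [ 0.01  0.21  2.47  3.47  1.05 -1.71]
85 -95 [-0.01  0.23  2.44  3.45  1.04 -1.71]
85 -80 [-0.03  0.26  2.41  3.44  1.02 -1.71]
85 -70 [-0.03  0.27  2.38  3.43  1.01 -1.71]
85 -60 [-0.04  0.28  2.36  3.42  1.   -1.7 ]
85 -42.40052873034084 [-0.06  0.31  2.32  3.41  0.98 -1.7 ]
```

```bash
python3 - <<'E'
from h import *
from rig import bot
M=tool(np.radians(80)); q=quat(M)
def pose(th): return tcp(W(*lidpt(th,165,-8)),M,1,RE)
x,z=lidpt(.58,165,-8)
bot.move_to(tcp(W(-100,z),M,1,RE),q)
print(bot.servo_line(tcp(W(x,z),M,1,RE),q,speed=80,until_force=6), bot.read_state()["ft_force"])
for th in np.append(np.arange(.7,1.55,.1),[1.6,1.65,1.70,1.74]):
    h=bot.servo_line(pose(th),q,speed=45 if th<1.5 else 25,until_force=12)
    s=bot.read_state(); print(round(th,2),h,s["ft_force"].round(1),round(s["clock"],2))
    if h: break
c=bot.read_camera("scene"); cv2.imwrite("pics/scene4.png",c["image"])
E
```

```text
False [ 0.53070006  0.30722683 -0.00210836]
0.7 False [-1.8  0.6 -0.1] 16.36
0.8 False [-1.   0.1  0.2] 16.88
0.9 False [-1.1 -0.1 -1. ] 17.39
1.0 False [-1.   0.  -0.4] 17.91
1.1 False [-1.1  1.  -0.3] 18.43
1.2 False [-1.   0.9 -0.5] 18.94
1.3 False [-0.8  0.5 -0.6] 19.46
1.4 False [-0.1  0.3  0.2] 19.98
1.5 False [-0.3 -0.1 -0.2] 20.49
1.6 False [-0.3 -0.4  0.1] 21.3
1.65 False [-0.1  0.1 -0.4] 21.78
1.7 False [ 0.4 -0.2  0.4] 22.27
1.74 False [-0.4 -0.1 -0.1] 22.68
```

View pics/scene4.png

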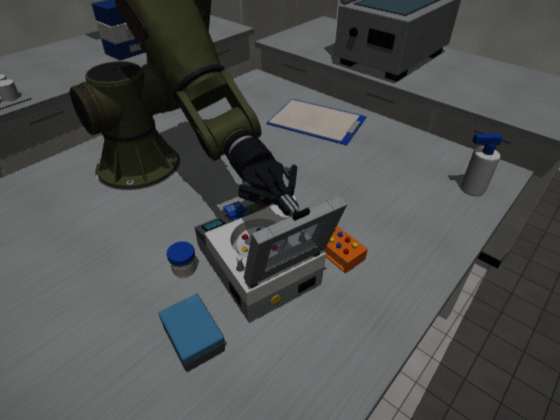

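The lid is upright or past it, at about (295,240), with the fingertips near its edge at (300,208). I'll measure its angle before backing off.

```bash
cat > lid.py <<'E'
from h import *
from rig import bot
def lid():
    for n in("scene","top"):
        P=cloud(bot.read_camera(n)); X=(P-O)@mx; Y=(P-O)@my; Z=P[...,2]
        m=(abs(Y)<88)&(abs(Y)>68)&(Z>160)&(Z<330)&(X>60)&(X<190)
        k=np.polyfit(Z[m],X[m],1); i=Z[m].argmax()
        print(n,m.sum(),"lid angle",np.pi/2+np.arctan(k[0]),"top",X[m][i],Z[m][i])
    s=bot.read_state(); print(s["clock"],s["ft_force"].round(1))
E
python3 -c "from lid import *; lid()"
```

```text
scene 756 lid angle 1.7676142241925006 top 146.28035108351332 292.52532235448166
top 922 lid angle 1.907377577702161 top 137.17264918924502 291.2692444732729
22.8333 [ 0.8  0.1 -0. ]
```

The lid stands on its stop at about 1.85 rad: the measured edge is (137, 291) against a predicted (140, 290), with no force on the tool. Backing off now, then a final check.

```bash
python3 - <<'E'
from lid import *
p=bot.read_state()["ee_pos"]
bot.servo_line(p-70*mx+25*mz,speed=120)
bot.servo_line(p-150*mx+45*mz,speed=150)
bot.dwell(.5); lid()
P0=cloud(dict(np.load("top0.npz"))); c=bot.read_camera("top"); P=cloud(c); i0=np.load("top0.npz")["image"]; 
for n,(u,v) in dict(w=(263,230),b=(388,252),r=(267,157),t=(427,186)).items():
    sl=np.s_[v-22:v+22,u-22:u+22]; print(n,np.median(abs(P[sl]-P0[sl])[...,2]),np.abs(c["image"][sl].astype(int)-i0[sl]).mean())
cv2.imwrite("pics/top5.png",c["image"])
E
```

```text
scene 758 lid angle 1.7680774933345984 top 142.33170790369022 292.55065665165984
top 919 lid angle 1.9083112801287747 top 140.72121079343196 291.9051021358782
24.9 [-0.1  0.5  0.2]
w 2.0031040897732737 8.959710743801653
b 1.9633084860862482 8.394111570247935
r 1.9507462140817324 7.7694559228650135
t 1.846647867378806 7.910468319559229
```

View pics/top5.png

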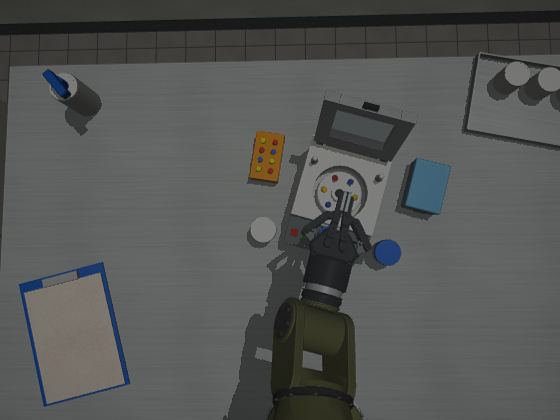

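The lid stays open on its stop with nothing touching it. The jars at (263,230) and (388,252), the rack and the tip box are where they were.

```bash
python3 -c "
from rig import bot
print(bot.finish_job())"
```

```text
the job is handed in; nothing more can be done
None
```

The centrifuge is open: the tab was pressed, the lid was pushed gently back and now rests on its stop at about 1.85 rad, nothing else moved, and I handed the job in at about 25 s; the closed fingertips measured about 25 mm behind the TCP, not 19 mm ahead as specified, so I used the measured value.

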